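# Seat a blank in the drilling jig and ratchet its strap clamp tight

### The job

Slide the wooden blank along the channel of the plywood drilling jig until it is fully home against the back fence, then clamp it there with the orange lever, which has no room for a full turn: pull it clockwise, lift it out of its teeth, swing it back, let it drop in again, and so on in short swings. Stop when the strap holds the blank and the lever has become clearly stiffer, a good one and a half times as stiff as while it ran free; forcing it further bruises the blank. Leave the try square, the pencil and the tape measure where they are.

Things in the scene. Friction and masses are not known exactly. Their poses are not given: they have to be found in the camera images.
- jig: Plywood drilling jig, fixed. Origin under the middle of its base board, on the worktop; x from its open front to its back fence, y left, z up. Base board 200 (x) by 250 (y), 18 thick. Back fence: front face at x = 84, 58 high over the worktop.
- seat (a point): Where the blank's centre lies when it is fully home against the back fence, at x = 24, y = 71, z = 27 mm of the jig; axes as the jig's. The channel runs along x through this point, between aluminium rails 6 high (over the board) and 38 apart, from x = -70 to +60 mm; the back fence at x = +60 mm is the stop.
- blank_center (a point): Centre (half-way up) of the blank: pale loose wood block 120 long, 35 wide, 18 high, 90 g, on the base board in the channel, its own y axis (length) along the jig's x. At the start 15 to 45 mm short of home. A push of 1 N slides it; its front end, 60 mm from this point, stands free to be pushed.
- blank: The blank itself; origin at the centre of its underside, 9 mm under blank_center.
- bush (a point): Top of the steel drill bush, 86 mm above the worktop, over the channel. It sits in an aluminium bridge 20 (x) by 64 (y), top 80 and underside 70 mm above the worktop, on two columns 14 (x) by 12 (y) on the rails, centred 25 mm to either side of this point. The right one blocks the lever's swing to the left.
- cheek (a point): Top front edge of the upright plywood cheek at the jig's right side, 80 mm above the worktop; 16 thick (y), it runs 62 mm back (+x of the jig) from this point. It blocks the lever's swing to the right.
- screw_axis (a point): On the vertical axis of the clamp screw, at x = 60, y = -36, z = 66 mm of the jig; axes as the jig's. The lever turns about it. The screw stays stiff by itself when let go. From the start it needs 1.8 to 3.2 rad of tightening in all (it differs), so several swings; it cannot be seen how far it still has to go.
- lever_handle (a point): Middle of the round grip end of the orange clamping lever: an upright cylinder 17 across and 19 high (rounded rims), 80 mm from the screw axis, 71 mm above the worktop when down, 43 mm of air under it. A level bar 11 wide joins it to the hub. This point's -x points outward from the hub, z up.
- lever (a joint): Angle of the lever (rad): 0 when the handle points to the jig's front (-x), growing clockwise seen from above (to the jig's left), which tightens. It stops at -1.1 and 1.0; with fingers round the handle -0.65 to 0.65 is clear of cheek and bridge. While down, 16 teeth (0.39 rad apart, 0.03 rad of play) turn the screw with it.
- lever_lift (a joint): How far the lever is lifted (m), 0 to 0.008, against a spring (4 to 5 N with its weight). Unloaded first, it lifts freely; from 0.006 up it swings free of the screw; let go, it drops into the teeth, or onto a tooth, from which it falls in within 0.2 rad of swing.
- strap: Steel clamp strap 28 (x) by 172 (y) by 8, with a cork pad 26 x 28 x 4 under its left end, over the blank. Origin on the screw axis, 1 mm above the pad's underside; axes as the jig's. Moves only down and up, 10 mm a turn of the screw. Pad 2 to 5 mm above the blank at the start.
- lever_hub (a point): Middle of the lever's orange hub, 38 across, on the screw axis. Feel of the lever, as sideways push at lever_handle while it moves: about 6 N while the screw runs free; once the strap bears on the blank it rises by 0.12 N a mm; 9 to 11 N is right; above 12.5 N the blank gets bruised. Standing still, the push fades. Lifted, it swings with under 1 N.
- try_square: Try square, wooden stock and steel blade, 130 x 159 x 20 mm, loose to the left of the jig; origin under its middle. To be left alone.
- pencil: Flat red carpenter's pencil, 13 x 172 x 8 mm, loose to the right of the jig, towards the robot; origin under its middle. To be left alone.
- tape_measure: Yellow tape measure, 38 x 78 x 70 mm, loose to the right of the jig; origin under its middle. To be left alone.
Things that resemble listed ones, but are neither listed nor needed, are in the scene too. What is shaped like the blank but purple is not meant.

How it is judged:
By the outcome, as a careful person would: the job done as asked, in the order asked, and still so for the second after the job is handed in, with the robot touching nothing.
It also fails if it takes over 72 s, if anything falls off the work surface, if the arm or the gripper's body presses on something with over 40 N, if the wrist force passes 120 N, or if a joint passes its speed limit or range.

### The arm

A 6-joint arm with a two-finger parallel gripper is mounted at the origin on a cart in front of the work surface, level with it; the furniture and walls round the work are solid. World frame = base frame: x ahead of the robot, y to its left, z up, the work surface at z = 0. Lengths are in m, angles in degrees, forces in N, time in s.
With the tool pointing down it reaches from about 0.3 to 0.75 m from the base axis. Payload 8.5 kg.
Tool frame: the origin (TCP) lies between the finger pads; the fingertips stand 19 mm ahead of it and the grasp point (between the pads) is the TCP; z points along the fingers, y is the line along which they close (so a half turn about z gives the same grasp; the last joint's range is limited). The gripper opens to 85 mm and grips with 20 to 120 N. Pads are 22 mm wide; open, the fingers measure 114 mm over their backs; the gripper's body (76 mm by 85 mm) begins 54 mm behind the grasp point. The pads swing forward as they close: fully open they stand 13 mm farther back than shut.
Start: joints at [54.414, 21.807, 74.336, -0, 83.858, -12.336], TCP at [0.217, 0.505, 0.25] pointing down, gripper open.
Joint ranges: [-178.18, 178.18], [-50.72, 133.34], [12.68, 142.11], [-81.47, 261.47], [9.98, 163.14], [-165.26, 165.26]. Speed limits (degrees/s): [136.94, 136.94, 180, 180, 180, 180].

### API

Orientations are given as a 3x3 rotation matrix whose columns are the frame's x, y, z axes.
In Python, from rig import env, optics gives the robot as it stands.
- The arm moves only by the tool arm_command, never from a script. Its argument "commands" is one flat list of numbers, 7 for each row, row after row: the closure, from -1 (fully open) to 1 (shut), so that 0 is half open, then the shift along the tool's x, y, z as a fraction of full scale, then the turn, a rotation vector about the tool's x, y, z as a fraction of full scale. A call has 1 to 12 rows; each row is the pose to reach, as a shift and turn from the pose commanded when the call began, along the tool's axes at that moment; what a row does not reach only later rows make up. Full scale, the value 1, is 500 mm for a shift and 120 degrees for a turn. A row lasts 1/12 s, in which the tool goes at most 41.7 mm and 7.16 degrees, less where a joint would pass 70% of its speed; a pose out of reach is approached as far as the arm can. A call with a number of a shift or a turn outside -1 to 1 is refused whole. A call with a gripper value outside its range is refused whole. The fingers move at their own pace and stop on an object; "newtons" is the grip in N (left out, the last holds). Time passes only in rows, so rows that repeat a pose let the fingers close. It gives the time, the measured TCP pose, the force, the opening and the grip force at its end, in the units of the state.
- env.observe(): the state, without advancing time (a new reading comes with each control period).
- optics.get_image(name): name is "side" or "top" or "wrist"; returns a dict with "image" (480x640x3 uint8, red, green, blue), "intrinsics" (3x3 intrinsics, pixels), "origin" and "orientation" of the camera in the world; the wrist camera has in their place "tool_from_camera" (4x4, takes a point from camera to tool coordinates, whose origin is the TCP and whose axes are the flange's). Camera axes: x right, y down, z forward; pixel columns grow to the right and rows downward; lengths in m; the calibration is good to about 2 mm. A picture is of the moment at which its call begins: read the wrist's pose just before it. There is no depth.
- env.close_job(): hands the job in; it is judged then, once.
The state is a dict: "time_s": time; "q": joint angles; "qvel": joint speeds; "joint_efforts": joint torques, N m; "position": TCP position; "tool_rot": TCP orientation; "ft_force": force on the tool from outside, world axes, zero at the start; "wrist_torque": the same for the moment, N m; "grip_width": finger opening in m; "gripper_force": force on a finger pad.
Only numpy, scipy, OpenCV 4.12 (cv2) and the standard library are available. Lean on these libraries where they do the work, as an engineer would, in place of code of your own. Each camera call takes 0.05 s, during which the arm holds its last target. There are 200 camera calls.

## Working session

There is one attempt and no reset: what is moved stays moved. The work goes in short steps, Python scripts to look and compute and a tool call to move; the robot and the scene stay as the last step left them, time stands still between calls to the robot, and variables do not carry over. Pictures are saved under pics/ and viewed, at most 10 in all, crops included, and the job is handed in when it is done.

Besides the shell and the picture viewer there is one more tool, called after ">>>" as name(argument=value, ...) on one line, values as JSON. arm_command: Moves the arm, as the interface text tells. Shift numbers are shares of 500 mm and turn numbers shares of 120 degrees, none past 1 either way. Its arguments: {"type":"object","properties":{"commands":{"type":"array","items":{"type":"number"}},"newtons":{"type":"number"}},"required":["commands"]}

```bash
ls; mkdir -p pics; python3 - <<'E'
from rig import env, optics
import cv2, numpy as np, pickle
np.set_printoptions(precision=4,suppress=True)
s=env.observe(); print(s)
d={}
for n in("top","side"):
    r=optics.get_image(n); d[n]=r; cv2.imwrite(f"pics/{n}0.png",r["image"][:,:,::-1]); print(n,r["intrinsics"],r["origin"],r["orientation"])
pickle.dump(d,open("cam.pkl","wb"))
E
```

```text
pics
{'time_s': 0.0, 'q': array([ 54.4154,  21.8402,  74.3865,  -0.0001,  83.86  , -12.3344]), 'qvel': array([ 0.0367, -0.0327, -0.0999, -0.0747, -0.0647,  0.0073]), 'joint_efforts': array([ -0.0008, -44.8459, -23.1283,  -0.0002,   0.0048,   0.    ]), 'position': array([0.2169, 0.5051, 0.2497]), 'tool_rot': array([[-0.9188,  0.3947, -0.0009],
       [ 0.3947,  0.9188, -0.0012],
       [ 0.0003, -0.0015, -1.    ]]), 'ft_force': array([-0.0538,  0.7065,  0.307 ]), 'wrist_torque': array([ 0.033 , -0.0481, -0.0182]), 'gripper_force': 0.0, 'grip_width': 0.085304010388892}
top [[561.8163   0.     320.5118]
 [  0.     561.8163 245.0209]
 [  0.       0.       1.    ]] [0.5188 0.0021 1.2501] [[-0.0116 -0.9973  0.0725]
 [-0.9999  0.0115 -0.0008]
 [-0.0001 -0.0725 -0.9974]]
side [[623.3521   0.     330.1296]
 [  0.     623.3521 241.8129]
 [  0.       0.       1.    ]] [0.0294 1.2771 1.0335] [[-0.9056 -0.2366  0.3519]
 [-0.424   0.5059 -0.7512]
 [-0.0003 -0.8295 -0.5585]]
```

View pics/top0.png

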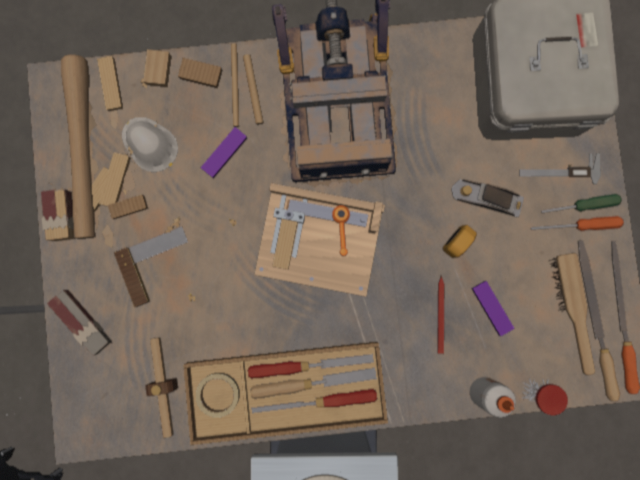

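View pics/side0.png

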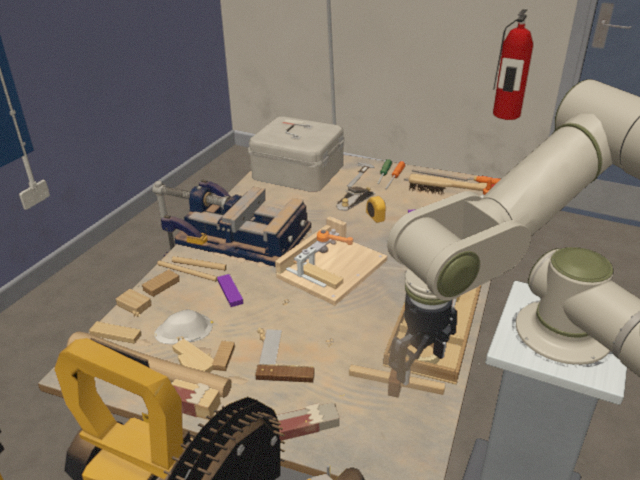

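The top view shows the jig at about (320,242), its back fence up at (325,195). The pale blank is at (286,243), the orange lever hub at (341,214) and its grip at (344,253). Lookalikes for the blank are the purple blocks at (224,152) and (493,308). Only the pale one in the jig's channel fits the description. For the lever, the orange screwdriver handles (600,223) and (630,365) and the bottle cap (503,405) don't fit. I'll check the choice in one close crop.

```bash
python3 - <<'E'
import cv2
i=cv2.imread("pics/top0.png")[180:300,245:395]
cv2.imwrite("pics/crop0.png",cv2.resize(i,None,fx=5,fy=5,interpolation=cv2.INTER_CUBIC))
E
```

```text
(no output)
```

View pics/crop0.png

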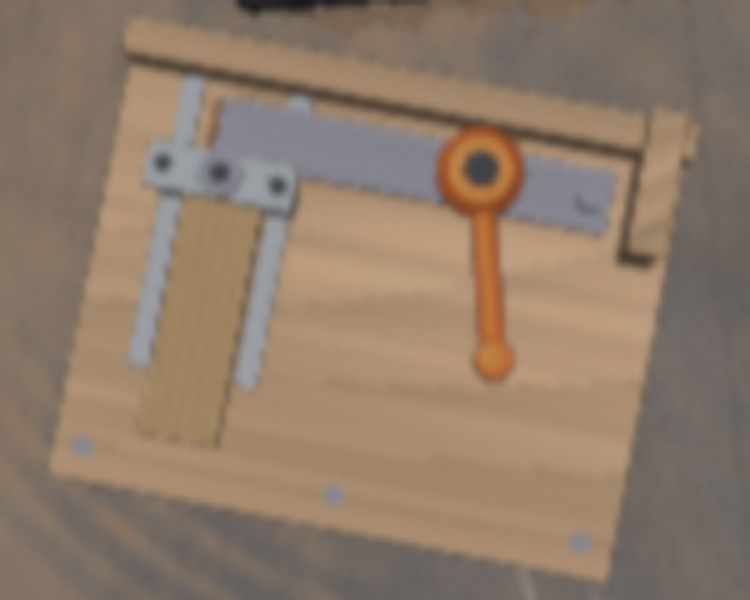

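The crop confirms it. The pale blank sits in the channel with its front end at crop (140,437)–(218,447), sticking out beyond the rails. Also visible: hub (482,168), grip (493,358), bush (220,173), and board front corners (52,472) and (605,580).

```bash
cat > h.py <<'E'
import numpy as np, cv2, pickle
np.set_printoptions(precision=4,suppress=True)
def ray(cam,px,z):
    d=np.array(cam["orientation"])@np.linalg.inv(cam["intrinsics"])@np.array([px[0],px[1],1.])
    o=np.array(cam["origin"]); return o+d*(z-o[2])/d[2]
def crop(c,o=(245,180),f=5): return (c[0]+.5)/f-.5+o[0],(c[1]+.5)/f-.5+o[1]
E
python3 - <<'E'
from h import *
from scipy.optimize import least_squares
c=pickle.load(open("cam.pkl","rb"))["top"]
P=lambda x,y,z: ray(c,crop((x,y)),z/1000)
jig=np.array([[-100,125],[-100,-125],[60,-36]])/1000
w=np.array([P(52,472,18)[:2],P(605,580,18)[:2],P(482,168,80)[:2]])
R=lambda a:np.array([[np.cos(a),-np.sin(a)],[np.sin(a),np.cos(a)]])
f=lambda p:(jig@R(p[2]).T+p[:2]-w).ravel()
s=least_squares(f,[.5,0,0]);p=s.x;print(p,np.degrees(p[2]),s.fun)
J=lambda x,y:R(p[2])@[x/1e3,y/1e3]+p[:2]
inv=lambda q:R(p[2]).T@(q[:2]-p[:2])*1000
print("hub",J(60,-36),"seat",J(24,71))
for n,q in dict(handle=P(493,358,80),bush=P(220,173,86),bl=P(140,437,36),br=P(218,447,36),cheek=P(650,257,80)).items(): print(n,q,inv(q))
E
```

```text
[ 0.6191  0.0046 -0.2035] -11.659287777098275 [ 0.0001  0.0018 -0.0005 -0.0016  0.0004 -0.0003]
hub [ 0.6706 -0.0428] seat [0.657  0.0693]
handle [ 0.5904 -0.046   0.08  ] [-17.9556 -55.3495]
bush [0.6686 0.0671 0.086 ] [35.854  71.1433]
bl [0.5606 0.1053 0.036 ] [-77.645   86.7403]
br [0.5559 0.0716 0.036 ] [-75.4519  52.8109]
cheek [ 0.6319 -0.1123  0.08  ] [  36.1583 -111.8793]
```

>>> arm_command(commands=[1,-0.62,-0.35,0.1,0,0,-0.0966,1,-0.62,-0.35,0.1,0,0,-0.0966,1,-0.62,-0.35,0.1,0,0,-0.0966,1,-0.62,-0.35,0.1,0,0,-0.0966,1,-0.62,-0.35,0.1,0,0,-0.0966,1,-0.62,-0.35,0.1,0,0,-0.0966,1,-0.62,-0.35,0.1,0,0,-0.0966,1,-0.62,-0.35,0.1,0,0,-0.0966,1,-0.62,-0.35,0.1,0,0,-0.0966,1,-0.62,-0.35,0.1,0,0,-0.0966,1,-0.62,-0.35,0.1,0,0,-0.0966,1,-0.62,-0.35,0.1,0,0,-0.0966], newtons=40)

```text
time_s: 1.1
position: [0.4325, 0.2224, 0.2002]
tool_rot: [[-0.979, 0.202, -0.001], [0.202, 0.979, 0.0], [0.001, -0.0, -1.0]]
ft_force: [0.7, 0.2, -0.2]
grip_width: 0.0001
gripper_force: 0.0
```

>>> arm_command(commands=[1,-0.2336,-0.2102,0.1,0,0,0,1,-0.2336,-0.2102,0.1,0,0,0,1,-0.2336,-0.2102,0.1,0,0,0,1,-0.2336,-0.2102,0.1,0,0,0,1,-0.2336,-0.2102,0.22,0,0,0,1,-0.2336,-0.2102,0.22,0,0,0,1,-0.2336,-0.2102,0.26,0,0,0,1,-0.2336,-0.2102,0.29,0,0,0,1,-0.2336,-0.2102,0.306,0,0,0,1,-0.2336,-0.2102,0.306,0,0,0,1,-0.2336,-0.2102,0.306,0,0,0,1,-0.2336,-0.2102,0.306,0,0,0])

```text
time_s: 2.1
position: [0.5264, 0.0962, 0.0484]
tool_rot: [[-0.98, 0.201, 0.002], [0.201, 0.98, -0.0], [-0.002, 0.0, -1.0]]
ft_force: [-0.2, -0.9, 0.3]
grip_width: 0.0001
gripper_force: 0.0
```

```bash
python3 - <<'E'
from rig import env, optics
import cv2
for n,(x,y,w,h) in dict(side=(230,170,180,140),wrist=(0,0,640,480)).items():
    r=optics.get_image(n); i=r["image"][y:y+h,x:x+w,::-1]
    if n=="side": a=cv2.resize(i,(617,480),interpolation=cv2.INTER_CUBIC)
    else: b=cv2.resize(i,(617,480)); 
import numpy as np
o=cv2.resize(np.hstack([a,b]),(800,311)); cv2.imwrite("pics/p1.png",o)
E
```

```text
(no output)
```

View pics/p1.png

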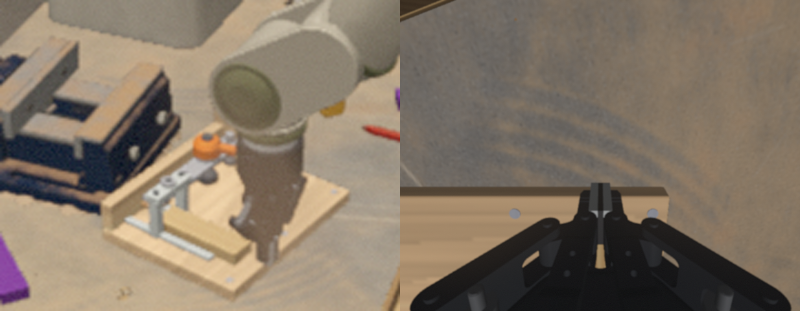

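The left side view shows the closed fingers standing just in front of the blank's free end, in line with the channel. On the right, the wrist view shows only the board's front edge. Next I push.

>>> arm_command(commands=[1,-0.02,0,0.002,0,0,0,1,-0.036,0,0.002,0,0,0,1,-0.046,0,0.002,0,0,0,1,-0.056,0,0.002,0,0,0,1,-0.066,0,0.002,0,0,0,1,-0.076,0,0.002,0,0,0,1,-0.086,0,0.002,0,0,0,1,-0.094,0,0.002,0,0,0,1,-0.1,0,0.002,0,0,0,1,-0.106,0,0.002,0,0,0,1,-0.112,0,0.002,0,0,0,1,-0.116,0,0.002,0,0,0])

```text
time_s: 3.2
position: [0.5831, 0.0839, 0.0463]
tool_rot: [[-0.979, 0.202, 0.0], [0.202, 0.979, -0.0], [-0.0, 0.0, -1.0]]
ft_force: [-1.0, 0.2, 0.1]
grip_width: -0.0004
gripper_force: 0.3
```

>>> arm_command(commands=[1,-0.002,0,0,0,0,0,1,-0.004,0,0,0,0,0,1,-0.006,0,0,0,0,0])

```text
time_s: 3.45
position: [0.5857, 0.0833, 0.0463]
tool_rot: [[-0.979, 0.202, -0.0], [0.202, 0.979, 0.0], [0.0, 0.0, -1.0]]
ft_force: [-0.3, -0.2, 0.0]
grip_width: 0.0003
gripper_force: 0.2
```

>>> arm_command(commands=[1,-0.002,0,0,0,0,0,1,-0.004,0,0,0,0,0])

```text
time_s: 3.62
position: [0.5864, 0.0832, 0.0462]
tool_rot: [[-0.979, 0.202, -0.004], [0.202, 0.979, 0.0], [0.004, -0.0, -1.0]]
ft_force: [-9.4, 2.2, 6.7]
grip_width: -0.0
gripper_force: 5.0
```

>>> arm_command(commands=[1,-0.002,0,0,0,0,0,1,-0.004,0,0,0,0,0])

```text
time_s: 3.78
position: [0.5865, 0.0832, 0.0462]
tool_rot: [[-0.979, 0.202, -0.008], [0.202, 0.979, 0.001], [0.008, -0.001, -1.0]]
ft_force: [-17.5, 2.4, 12.5]
grip_width: -0.0001
gripper_force: 9.0
```

>>> arm_command(commands=[1,0.01,0,0,0,0,0,1,0.03,0,0,0,0,0,1,0.03,0,-0.08,0,0,0,1,0.03,0,-0.16,0,0,0,0,0.03,0,-0.16,0,0,0,0,-0.01,-0.13,-0.16,0,0,-0.06,0,-0.054,-0.2508,-0.16,0,0,-0.116,0,-0.054,-0.2508,-0.16,0,0,-0.116,0,-0.054,-0.2508,-0.16,0,0,-0.116,0,-0.054,-0.2508,-0.16,0,0,-0.116,0,-0.054,-0.2508,-0.16,0,0,-0.116])

```text
time_s: 4.7
position: [0.5908, -0.0459, 0.1261]
tool_rot: [[-0.999, -0.038, 0.0], [-0.038, 0.999, 0.0], [-0.0, 0.0, -1.0]]
ft_force: [-0.5, 0.4, -0.8]
grip_width: 0.0427
gripper_force: 0.0
```

```bash
python3 - <<'E'
from rig import env, optics
import cv2, numpy as np
print(env.observe()["position"])
r=optics.get_image("top"); a=cv2.resize(r["image"][180:300,245:395,::-1],(600,480),interpolation=cv2.INTER_CUBIC)
s=optics.get_image("side")["image"][215:305,265:400,::-1]; b=cv2.resize(s,(600,400),interpolation=cv2.INTER_CUBIC)
w=cv2.resize(optics.get_image("wrist")["image"][:,:,::-1],(533,400))
cv2.imwrite("pics/p2.png",cv2.resize(np.hstack([b,w]),None,fx=.7,fy=.7))
E
```

```text
[ 0.59075369 -0.04592724  0.12613368]
```

View pics/p2.png

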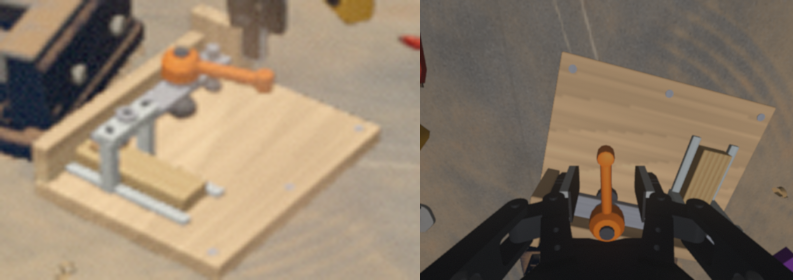

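The blank now sits well inside the rails, which fits being home. The lever grip at (606,155) is centred between the open fingers (571 and 646 in the wrist half). I go down and grip.

>>> arm_command(commands=[0,0,0,0.05,0,0,0,0,0,0,0.09,0,0,0,0,0,0,0.108,0,0,0,0,0,0,0.108,0,0,0,0.3,0,0,0.108,0,0,0,0.6,0,0,0.108,0,0,0,1,0,0,0.108,0,0,0,1,0,0,0.108,0,0,0,1,0,0,0.108,0,0,0], newtons=35)

```text
time_s: 5.6
position: [0.5913, -0.0458, 0.0732]
tool_rot: [[-0.999, -0.039, 0.002], [-0.039, 0.999, -0.0], [-0.002, -0.0, -1.0]]
ft_force: [1.4, 1.0, 1.9]
grip_width: 0.0157
gripper_force: 34.2
```

```bash
cat >> h.py <<'E'
c0,s0=np.cos(-.2035),np.sin(-.2035); HUB=np.array([.6706,-.0428])
def st():
    from rig import env
    s=env.observe(); d=s["position"][:2]-HUB
    jd=np.array([c0*d[0]+s0*d[1],-s0*d[0]+c0*d[1]]); th=np.arctan2(jd[1],-jd[0])
    t=np.array([np.sin(th),np.cos(th)]); F=s["ft_force"]; jf=np.array([c0*F[0]+s0*F[1],-s0*F[0]+c0*F[1]])
    T=s["tool_rot"]; yaw=np.arctan2(T[1,0],T[0,0])
    print("t",s["time_s"],"th",th.round(4),"r",np.linalg.norm(jd).round(4),"z",s["position"][2].round(4),"Ftan",(t@jf).round(2),"Fr",(jf@[-np.cos(th),np.sin(th)]).round(2),"Fz",F[2].round(2),"Tz",s["wrist_torque"][2].round(2),"yawth",((np.pi-.2035-yaw+np.pi)%(2*np.pi)-np.pi).round(3),"w",s["grip_width"].round(4))
    return s
E
python3 -c "
from h import *;st()"
```

```text
Traceback (most recent call last):
  File "h.py", line 14, in st
    print("t",s["time_s"],"th",th.round(4),"r",np.linalg.norm(jd).round(4),"z",s["position"][2].round(4),"Ftan",(t@jf).round(2),"Fr",(jf@[-np.cos(th),np.sin(th)]).round(2),"Fz",F[2].round(2),"Tz",s["wrist_torque"][2].round(2),"yawth",((np.pi-.2035-yaw+np.pi)%(2*np.pi)-np.pi).round(3),"w",s["grip_width"].round(4))
                                                                                                                                                                                                                                                                                                 ^^^^^^^^^^^^^^^^^^^^^
AttributeError: 'float' object has no attribute 'round'
```

```bash
sed -i 's/s\["time_s"\],/round(s["time_s"],2),/; s/s\["grip_width"\].round(4)/round(s["grip_width"],4)/' h.py; python3 -c "
from h import *;st()"
```

```text
t 5.6 th -0.2416 r 0.0793 z 0.0732 Ftan 0.99 Fr -1.44 Fz 1.87 Tz 0.02 yawth -0.243 w 0.0157
```

>>> arm_command(commands=[1,-0.0002,0.008,0,0,0,0.0239,1,-0.0008,0.016,0,0,0,0.0477,1,-0.0018,0.0239,0,0,0,0.0716,1,-0.0032,0.0318,0,0,0,0.0955,1,-0.005,0.0396,0,0,0,0.1194,1,-0.0071,0.0473,0,0,0,0.1432,1,-0.0097,0.0549,0,0,0,0.1671,1,-0.0126,0.0623,0,0,0,0.191])

```text
time_s: 6.27
position: [0.5957, -0.0152, 0.073]
tool_rot: [[-0.935, 0.355, -0.0], [0.355, 0.935, -0.002], [-0.001, -0.002, -1.0]]
ft_force: [-2.5, -4.8, 3.2]
grip_width: 0.0156
gripper_force: 34.4
```

```bash
python3 -c "
from h import *;st()"
```

```text
t 6.27 th 0.1494 r 0.0798 z 0.073 Ftan -5.41 Fr 0.72 Fz 3.15 Tz 0.14 yawth 0.159 w 0.0156
```

>>> arm_command(commands=[1,-0.0002,0.008,0,0,0,0.0239,1,-0.0008,0.016,0,0,0,0.0477,1,-0.0018,0.0239,0,0,0,0.0716,1,-0.0032,0.0318,0,0,0,0.0955,1,-0.005,0.0396,0,0,0,0.1194,1,-0.0071,0.0473,0,0,0,0.1432,1,-0.0097,0.0549,0,0,0,0.1671,1,-0.0126,0.0623,0,0,0,0.191,1,-0.0159,0.0696,0,0,0,0.2149])

```text
time_s: 7.02
position: [0.6148, 0.0149, 0.0728]
tool_rot: [[-0.687, 0.726, -0.002], [0.726, 0.687, -0.001], [0.001, -0.002, -1.0]]
ft_force: [-5.8, -3.2, 5.6]
grip_width: 0.0155
gripper_force: 34.5
```

```bash
python3 -c "
from h import *;st()"
```

```text
t 7.02 th 0.5982 r 0.0802 z 0.0728 Ftan -6.42 Fr 1.77 Fz 5.63 Tz 0.05 yawth 0.61 w 0.0155
```

>>> arm_command(commands=[1,-0.0001,-0.004,0,0,0,-0.0119,1,-0.0001,-0.004,0,0,0,-0.0119,1,-0.0001,-0.004,-0.006,0,0,-0.0119,1,-0.0001,-0.004,-0.012,0,0,-0.0119,1,-0.0001,-0.004,-0.0165,0,0,-0.0119,1,-0.0001,-0.004,-0.0165,0,0,-0.0119])

```text
time_s: 7.52
position: [0.6141, 0.0139, 0.0807]
tool_rot: [[-0.707, 0.708, -0.0], [0.708, 0.707, 0.0], [0.0, -0.0, -1.0]]
ft_force: [-0.3, -2.6, -5.3]
grip_width: 0.0156
gripper_force: 34.7
```

```bash
python3 -c "
from h import *;st()"
```

```text
t 7.52 th 0.5841 r 0.0801 z 0.0807 Ftan -2.08 Fr -1.6 Fz -5.34 Tz -0.09 yawth 0.583 w 0.0156
```

>>> arm_command(commands=[1,-0.0008,-0.016,0,0,0,-0.0477,1,-0.0032,-0.0318,0,0,0,-0.0955,1,-0.0071,-0.0473,0,0,0,-0.1432,1,-0.0126,-0.0623,0,0,0,-0.191,1,-0.0196,-0.0767,0,0,0,-0.2387,1,-0.0279,-0.0903,0,0,0,-0.2865,1,-0.0376,-0.1031,0,0,0,-0.3342,1,-0.0485,-0.1148,0,0,0,-0.382,1,-0.0605,-0.1253,0,0,0,-0.4297,1,-0.0735,-0.1346,0,0,0,-0.4775,1,-0.0874,-0.1426,0,0,0,-0.5252,1,-0.0986,-0.1478,0,0,0,-0.562])

```text
time_s: 8.52
position: [0.5979, -0.0731, 0.0808]
tool_rot: [[-0.923, -0.386, 0.003], [-0.386, 0.923, 0.001], [-0.003, -0.0, -1.0]]
ft_force: [6.0, 3.2, -5.7]
grip_width: 0.0159
gripper_force: 34.7
```

```bash
python3 -c "
from h import *;st()"
```

```text
t 8.52 th -0.599 r 0.0787 z 0.0808 Ftan 0.6 Fr -6.73 Fz -5.66 Tz 0.07 yawth -0.6 w 0.0159
```

>>> arm_command(commands=[1,0,0,0,0,0,0,1,0,0,0.006,0,0,0,1,0,0,0.012,0,0,0,1,0,0,0.0155,0,0,0,1,0,0,0.0155,0,0,0])

```text
time_s: 8.93
position: [0.5977, -0.073, 0.0732]
tool_rot: [[-0.924, -0.382, 0.003], [-0.382, 0.924, -0.0], [-0.003, -0.001, -1.0]]
ft_force: [5.3, 2.0, 1.9]
grip_width: 0.0156
gripper_force: 35.2
```

```bash
python3 -c "
from h import *;st()"
```

```text
t 8.93 th -0.596 r 0.0789 z 0.0732 Ftan -0.2 Fr -5.67 Fz 1.93 Tz 0.11 yawth -0.595 w 0.0156
```

>>> arm_command(commands=[1,-0.0012,0.008,0,0,0,0.0239,1,-0.0018,0.016,0,0,0,0.0477,1,-0.0028,0.0239,0,0,0,0.0716,1,-0.0042,0.0318,0,0,0,0.0955,1,-0.006,0.0396,0,0,0,0.1194,1,-0.0081,0.0473,0,0,0,0.1432,1,-0.0107,0.0549,0,0,0,0.1671,1,-0.0136,0.0623,0,0,0,0.191])

```text
time_s: 9.6
position: [0.5913, -0.0426, 0.0734]
tool_rot: [[-1.0, 0.011, 0.001], [0.011, 1.0, -0.002], [-0.001, -0.002, -1.0]]
ft_force: [0.1, -5.3, 1.2]
grip_width: 0.0155
gripper_force: 35.2
```

```bash
python3 -c "
from h import *;st()"
```

```text
t 9.6 th -0.2008 r 0.0793 z 0.0734 Ftan -5.29 Fr -0.16 Fz 1.24 Tz 0.12 yawth -0.192 w 0.0155
```

>>> arm_command(commands=[1,-0.0002,0.008,0,0,0,0.0239,1,-0.0008,0.016,0,0,0,0.0477,1,-0.0018,0.0239,0,0,0,0.0716,1,-0.0032,0.0318,0,0,0,0.0955,1,-0.005,0.0396,0,0,0,0.1194,1,-0.0071,0.0473,0,0,0,0.1432,1,-0.0097,0.0549,0,0,0,0.1671,1,-0.0126,0.0623,0,0,0,0.191])

```text
time_s: 10.27
position: [0.5972, -0.0114, 0.0732]
tool_rot: [[-0.917, 0.4, -0.001], [0.4, 0.917, -0.002], [0.0, -0.002, -1.0]]
ft_force: [-2.6, -5.0, 2.4]
grip_width: 0.0154
gripper_force: 35.3
```

```bash
python3 -c "
from h import *;st()"
```

```text
t 10.27 th 0.2002 r 0.0798 z 0.0732 Ftan -5.56 Fr 0.42 Fz 2.44 Tz 0.06 yawth 0.208 w 0.0154
```

>>> arm_command(commands=[1,-0.0002,0.008,0,0,0,0.0239,1,-0.0008,0.016,0,0,0,0.0477,1,-0.0018,0.0239,0,0,0,0.0716,1,-0.0032,0.0318,0,0,0,0.0955])

```text
time_s: 10.6
position: [0.6047, 0.0027, 0.0731]
tool_rot: [[-0.819, 0.574, -0.002], [0.574, 0.819, -0.002], [0.001, -0.003, -1.0]]
ft_force: [-4.3, -5.0, 1.9]
grip_width: 0.0157
gripper_force: 35.4
```

```bash
python3 -c "
from h import *;st()"
```

```text
t 10.6 th 0.4001 r 0.0801 z 0.0731 Ftan -6.57 Fr 0.64 Fz 1.91 Tz 0.06 yawth 0.408 w 0.0157
```

>>> arm_command(commands=[1,-0.0002,0.008,0,0,0,0.0239,1,-0.0008,0.016,0,0,0,0.0477,1,-0.0018,0.0239,0,0,0,0.0716,1,-0.0032,0.0318,0,0,0,0.0955])

```text
time_s: 10.93
position: [0.6148, 0.0149, 0.0731]
tool_rot: [[-0.689, 0.725, -0.003], [0.725, 0.689, -0.001], [0.001, -0.003, -1.0]]
ft_force: [-4.2, -3.6, 3.1]
grip_width: 0.0158
gripper_force: 35.4
```

```bash
python3 -c "
from h import *;st()"
```

```text
t 10.93 th 0.5989 r 0.0802 z 0.0731 Ftan -5.55 Fr 0.35 Fz 3.1 Tz -0.06 yawth 0.608 w 0.0158
```

>>> arm_command(commands=[1,-0.0001,-0.004,0,0,0,-0.0119,1,-0.0001,-0.004,0,0,0,-0.0119,1,-0.0001,-0.004,-0.006,0,0,-0.0119,1,-0.0001,-0.004,-0.012,0,0,-0.0119,1,-0.0001,-0.004,-0.0155,0,0,-0.0119,1,-0.0001,-0.004,-0.0155,0,0,-0.0119])

```text
time_s: 11.43
position: [0.6143, 0.014, 0.0807]
tool_rot: [[-0.708, 0.706, -0.0], [0.706, 0.708, 0.0], [0.0, -0.0, -1.0]]
ft_force: [-0.7, -1.4, -5.3]
grip_width: 0.0157
gripper_force: 34.7
```

>>> arm_command(commands=[1,-0.0008,-0.016,0,0,0,-0.0477,1,-0.0032,-0.0318,0,0,0,-0.0955,1,-0.0071,-0.0473,0,0,0,-0.1432,1,-0.0126,-0.0623,0,0,0,-0.191,1,-0.0196,-0.0767,0,0,0,-0.2387,1,-0.0279,-0.0903,0,0,0,-0.2865,1,-0.0376,-0.1031,0,0,0,-0.3342,1,-0.0485,-0.1148,0,0,0,-0.382,1,-0.0605,-0.1253,0,0,0,-0.4297,1,-0.0735,-0.1346,0,0,0,-0.4775,1,-0.0874,-0.1426,0,0,0,-0.5252,1,-0.0986,-0.1478,0,0,0,-0.562])

```text
time_s: 12.43
position: [0.598, -0.0732, 0.0807]
tool_rot: [[-0.922, -0.388, 0.002], [-0.388, 0.922, 0.001], [-0.002, -0.0, -1.0]]
ft_force: [4.5, 2.2, -5.4]
grip_width: 0.0156
gripper_force: 34.7
```

>>> arm_command(commands=[1,0,0,0,0,0,0,1,0,0,0.006,0,0,0,1,0,0,0.012,0,0,0,1,0,0,0.0155,0,0,0,1,0,0,0.0155,0,0,0])

```text
time_s: 12.85
position: [0.5978, -0.073, 0.0732]
tool_rot: [[-0.924, -0.383, 0.002], [-0.383, 0.924, -0.0], [-0.001, -0.001, -1.0]]
ft_force: [3.6, 2.2, 1.2]
grip_width: 0.0157
gripper_force: 35.3
```

```bash
python3 -c "
from h import *;st()"
```

```text
t 12.85 th -0.5961 r 0.0788 z 0.0732 Ftan 0.69 Fr -4.2 Fz 1.18 Tz 0.05 yawth -0.596 w 0.0157
```

>>> arm_command(commands=[1,-0.0002,0.008,0,0,0,0.0239,1,-0.0008,0.016,0,0,0,0.0477,1,-0.0018,0.0239,0,0,0,0.0716,1,-0.0032,0.0318,0,0,0,0.0955])

```text
time_s: 13.18
position: [0.5931, -0.0586, 0.0735]
tool_rot: [[-0.982, -0.189, 0.002], [-0.189, 0.982, -0.002], [-0.002, -0.003, -1.0]]
ft_force: [3.9, -3.4, -0.1]
grip_width: 0.0155
gripper_force: 35.2
```

```bash
python3 -c "
from h import *;st()"
```

```text
t 13.18 th -0.4049 r 0.0791 z 0.0735 Ftan -4.08 Fr -3.17 Fz -0.06 Tz 0.16 yawth -0.394 w 0.0155
```

>>> arm_command(commands=[1,-0.0002,0.008,0,0,0,0.0239,1,-0.0008,0.016,0,0,0,0.0477,1,-0.0018,0.0239,0,0,0,0.0716,1,-0.0032,0.0318,0,0,0,0.0955])

```text
time_s: 13.52
position: [0.5912, -0.0429, 0.0734]
tool_rot: [[-1.0, 0.01, 0.001], [0.01, 1.0, -0.002], [-0.001, -0.002, -1.0]]
ft_force: [1.9, -5.5, 0.1]
grip_width: 0.0156
gripper_force: 35.2
```

```bash
python3 -c "
from h import *;st()"
```

```text
t 13.52 th -0.2043 r 0.0794 z 0.0734 Ftan -5.47 Fr -1.9 Fz 0.13 Tz 0.14 yawth -0.194 w 0.0156
```

>>> arm_command(commands=[1,-0.0002,0.008,0,0,0,0.0239,1,-0.0008,0.016,0,0,0,0.0477])

```text
time_s: 13.68
position: [0.5915, -0.0349, 0.0734]
tool_rot: [[-0.994, 0.109, 0.0], [0.109, 0.994, -0.003], [-0.001, -0.002, -1.0]]
ft_force: [0.2, -5.2, 1.5]
grip_width: 0.0153
gripper_force: 35.2
```

```bash
python3 -c "
from h import *;st()"
```

```text
t 13.68 th -0.1042 r 0.0795 z 0.0734 Ftan -5.18 Fr -0.72 Fz 1.48 Tz 0.12 yawth -0.094 w 0.0153
```

>>> arm_command(commands=[1,-0.0002,0.008,0,0,0,0.0239,1,-0.0008,0.016,0,0,0,0.0477])

```text
time_s: 13.85
position: [0.5925, -0.0271, 0.0733]
tool_rot: [[-0.978, 0.208, -0.0], [0.208, 0.978, -0.003], [-0.0, -0.003, -1.0]]
ft_force: [-0.1, -6.0, 0.7]
grip_width: 0.0156
gripper_force: 35.3
```

```bash
python3 -c "
from h import *;st()"
```

```text
t 13.85 th -0.0046 r 0.0796 z 0.0733 Ftan -5.93 Fr -1.07 Fz 0.73 Tz 0.08 yawth 0.006 w 0.0156
```

>>> arm_command(commands=[1,-0.0002,0.008,0,0,0,0.0239,1,-0.0008,0.016,0,0,0,0.0477])

```text
time_s: 14.02
position: [0.5944, -0.0193, 0.0733]
tool_rot: [[-0.952, 0.305, -0.001], [0.305, 0.952, -0.003], [0.0, -0.003, -1.0]]
ft_force: [-1.1, -5.6, 2.2]
grip_width: 0.0158
gripper_force: 35.3
```

```bash
python3 -c "
from h import *;st()"
```

```text
t 14.02 th 0.0952 r 0.0798 z 0.0733 Ftan -5.73 Fr -0.58 Fz 2.24 Tz 0.08 yawth 0.106 w 0.0158
```

>>> arm_command(commands=[1,-0.0002,0.008,0,0,0,0.0239,1,-0.0008,0.016,0,0,0,0.0477])

```text
time_s: 14.18
position: [0.597, -0.0118, 0.0732]
tool_rot: [[-0.917, 0.398, -0.002], [0.398, 0.917, -0.003], [0.001, -0.003, -1.0]]
ft_force: [-1.8, -6.2, 3.0]
grip_width: 0.0159
gripper_force: 35.4
```

```bash
python3 -c "
from h import *;st()"
```

```text
t 14.18 th 0.1944 r 0.0799 z 0.0732 Ftan -6.45 Fr -0.75 Fz 2.95 Tz 0.14 yawth 0.206 w 0.0159
```

>>> arm_command(commands=[1,-0.0002,0.008,0,0,0,0.0239,1,-0.0008,0.016,0,0,0,0.0477])

```text
time_s: 14.35
position: [0.6003, -0.0047, 0.0731]
tool_rot: [[-0.873, 0.488, -0.002], [0.488, 0.873, -0.002], [0.001, -0.003, -1.0]]
ft_force: [-4.0, -5.8, 2.4]
grip_width: 0.016
gripper_force: 35.4
```

```bash
python3 -c "
from h import *;st()"
```

```text
t 14.35 th 0.2937 r 0.08 z 0.0731 Ftan -7.01 Fr 0.78 Fz 2.35 Tz 0.12 yawth 0.306 w 0.016
```

>>> arm_command(commands=[1,-0.0002,0.008,0,0,0,0.0239,1,-0.0008,0.016,0,0,0,0.0477])

```text
time_s: 14.52
position: [0.6043, 0.0022, 0.0731]
tool_rot: [[-0.82, 0.572, -0.003], [0.572, 0.82, -0.002], [0.001, -0.004, -1.0]]
ft_force: [-4.2, -6.6, 3.0]
grip_width: 0.0157
gripper_force: 35.4
```

```bash
python3 -c "
from h import *;st()"
```

```text
t 14.52 th 0.3928 r 0.0801 z 0.0731 Ftan -7.81 Fr -0.28 Fz 3.04 Tz 0.15 yawth 0.406 w 0.0157
```

>>> arm_command(commands=[1,-0.0002,0.008,0,0,0,0.0239,1,-0.0005,0.0128,0,0,0,0.0382])

```text
time_s: 14.68
position: [0.6081, 0.0074, 0.073]
tool_rot: [[-0.772, 0.636, -0.003], [0.636, 0.772, -0.002], [0.001, -0.004, -1.0]]
ft_force: [-4.6, -6.6, 2.9]
grip_width: 0.0152
gripper_force: 35.4
```

```bash
python3 -c "
from h import *;st()"
```

```text
t 14.68 th 0.4733 r 0.0801 z 0.073 Ftan -8.01 Fr -0.57 Fz 2.93 Tz 0.12 yawth 0.486 w 0.0152
```

>>> arm_command(commands=[1,-0.0002,0.008,0,0,0,0.0239])

```text
time_s: 14.77
position: [0.6105, 0.0103, 0.073]
tool_rot: [[-0.74, 0.673, -0.004], [0.673, 0.74, -0.002], [0.001, -0.004, -1.0]]
ft_force: [-5.2, -5.5, 3.0]
grip_width: 0.0157
gripper_force: 35.5
```

```bash
python3 -c "
from h import *;st()"
```

```text
t 14.77 th 0.5199 r 0.0802 z 0.073 Ftan -7.55 Fr 0.28 Fz 3.04 Tz 0.23 yawth 0.535 w 0.0157
```

>>> arm_command(commands=[1,-0.0001,0.0064,0,0,0,0.0191])

```text
time_s: 14.85
position: [0.6127, 0.0127, 0.073]
tool_rot: [[-0.711, 0.703, -0.004], [0.703, 0.711, -0.002], [0.001, -0.004, -1.0]]
ft_force: [-5.4, -6.8, 2.8]
grip_width: 0.0152
gripper_force: 35.5
```

```bash
python3 -c "
from h import *;st()"
```

```text
t 14.85 th 0.5611 r 0.0802 z 0.073 Ftan -8.67 Fr -0.77 Fz 2.84 Tz 0.13 yawth 0.576 w 0.0152
```

>>> arm_command(commands=[1,0,-0.002,0,0,0,-0.006,1,0,-0.0028,0,0,0,-0.008,0.5,0,-0.0028,0,0,0,-0.008,0,0,-0.0028,0,0,0,-0.008,0,0,-0.0028,0,0,0,-0.008,0,0,-0.0028,0,0,0,-0.008,0,0,-0.0028,-0.04,0,0,-0.008,0,0,-0.0028,-0.1,0,0,-0.008,0,0,-0.0028,-0.18,0,0,-0.008,0,0,-0.0028,-0.25,0,0,-0.008,0,0,-0.0028,-0.25,0,0,-0.008])

```text
time_s: 15.77
position: [0.6153, 0.0126, 0.2054]
tool_rot: [[-0.725, 0.688, 0.013], [0.688, 0.725, -0.002], [-0.011, 0.007, -1.0]]
ft_force: [0.4, 0.9, 0.8]
grip_width: 0.0427
gripper_force: 0.0
```

```bash
python3 - <<'E'
from rig import env, optics
from h import *
st()
s=optics.get_image("side")["image"]; cv2.imwrite("pics/p3.png",cv2.resize(s[205:305,265:400,::-1],(756,560),interpolation=cv2.INTER_CUBIC))
E
```

```text
t 15.77 th 0.5827 r 0.0782 z 0.2054 Ftan 0.95 Fr 0.37 Fz 0.77 Tz 0.01 yawth 0.556 w 0.0427
```

View pics/p3.png

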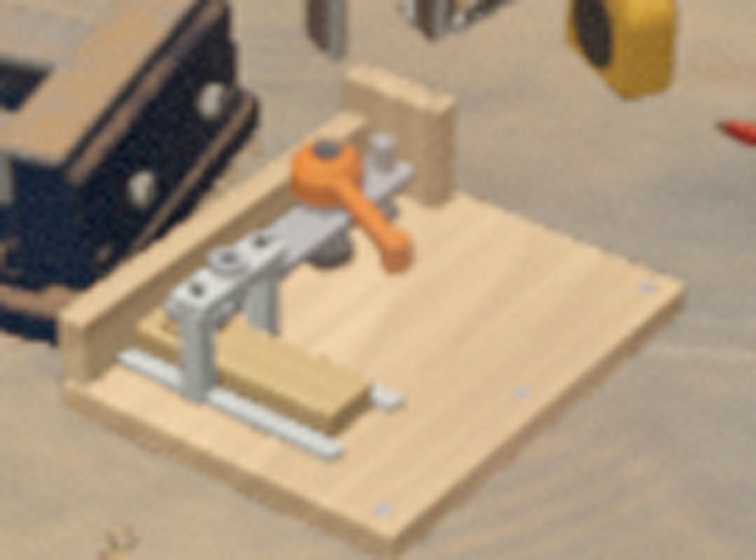

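The blank sits against the fence under the strap, and the lever is down at (397,250). The gripper is clear, and the tape and pencil are untouched. Before handing in, I check the blank's front end at crop (351,400).

```bash
python3 - <<'E'
from h import *
from rig import env
c=pickle.load(open("cam.pkl","rb"))["side"]
for q,z in (((351,400),.036),((397,235),.080),((325,150),.08),((342,450),.024)):
    d=ray(c,crop(q,(265,205),5.6),z)[:2]-[.6191,.0046]; print((np.array([c0*d[0]+s0*d[1],-s0*d[0]+c0*d[1]])*1000).round(1))
print(env.close_job())
E
```

```text
[-39.   74.6]
[-12.5   2.1]
[ 61.2 -37.1]
[-49.5  95.5]
the job is handed in; nothing more can be done
None
```

I pushed the blank home against the back fence (17 N on it, no further movement) and clamped it in three lever swings. The lever ended about 1.55 times as stiff as when running free, roughly 8.7 N against 5.5 N at the handle. I handed the job in at about 16 s with the gripper clear and the square, pencil and tape untouched; no verdict came back.

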